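# Hang the second bead tray on a sprung hanging rail

### The arm

A 7-joint arm with a two-finger parallel gripper is mounted at the origin on a cart in front of the work surface, level with it; the furniture and walls round the work are solid. World frame = base frame: x ahead of the robot, y to its left, z up, the work surface at z = 0. Lengths are in m, angles in rad, forces in N, time in s.
With the tool pointing down it reaches from about 0.425 to 0.925 m from the base axis. Payload 6.8 kg.
Tool frame: the origin (TCP) lies midway between the tips of the shut fingers; the grasp point (between the pads) lies 19 mm behind it; z points along the fingers, y is the line along which they close (so a half turn about z gives the same grasp; the last joint's range is limited). The gripper opens to 85 mm and grips with 20 to 120 N. Pads are 22 mm wide; open, the fingers measure 114 mm over their backs; the gripper's body (76 mm by 85 mm) begins 54 mm behind the grasp point. The pads swing forward as they close: fully open they stand 13 mm farther back than shut.
Start: joints at [1.2, 0.477, 0.022, 1.555, -0.011, 1.109, -0.083], TCP at [0.175, -0.652, 0.231] pointing down, gripper open.
Joint ranges: [-2.96, 2.96], [-0.34, 2.1], [-1.41, 1.46], [0.24, 2.44], [-1.37, 4.51], [0.17, 1.92], [-2.96, 2.96]. Speed limits (rad/s): [2.39, 2.39, 3.14, 3.14, 3.14, 3.14, 3.14].

### API

Orientations are given as a unit quaternion [w, x, y, z].
In Python, from station import bot gives the robot as it stands.
- The arm moves only by the tool jog_arm, never from a script. Its argument "rows" is a list of rows, each an object of numbers: "fingers": the finger opening in mm, from 0 to 85.4; "x", "y", "z": the shift along the tool's x, y, z in mm; "ax", "ay", "az": the turn, a rotation vector about the tool's x, y, z in degrees. A call has exactly 8 rows; each row shifts and turns the commanded pose from where the row before left it, along the tool's axes as they then stand; what a row does not reach is not made up. A row lasts 1/10 s, in which the tool goes at most 50 mm and 8.59 degrees, less where a joint would pass 70% of its speed; a pose out of reach is approached as far as the arm can. A call with a gripper value outside its range is refused whole. The fingers move at their own pace and stop on an object; "force" is the grip in N (left out, the last holds). Time passes only in rows, so rows that do not move let the fingers close, or fill a call up. It gives the time, the measured TCP pose, the force, the opening and the grip force at its end, in the units of the state.
- bot.get_obs(): the state, without advancing time (a new reading comes with each control period).
- bot.read_camera(name): name is "scene" or "top" or "wrist"; returns a dict with "pixels" (384x512x3 uint8, red, green, blue), "vertical_fov" (degrees; the focal length in pixels is half the picture's height over the tangent of half this angle, whatever the lens; pixels are square), "cx", "cy" (the principal point, pixels), "world_from_camera" (4x4, takes a point from camera to world coordinates). Camera axes: x right, y down, z forward; pixel columns grow to the right and rows downward; lengths in m; the calibration is good to about 2 mm. A picture is of the moment at which its call begins. There is no depth.
- bot.hand_in(): hands the job in; it is judged then, once.
The state is a dict: "t": time; "q": joint angles; "joint_vel": joint speeds; "joint_torque": joint torques, N m; "eef_pos": TCP position; "tool_rot": TCP orientation; "contact_force": force on the tool from outside, world axes, zero at the start; "torque": the same for the moment, N m; "gripper_width": opening from 0.0 (shut) to 1.0 (fully open); "grasp_force": force on a finger pad.
Only numpy, scipy, OpenCV 4.12 (cv2) and the standard library are available. Lean on these libraries where they do the work, as an engineer would, in place of code of your own. Each camera call takes 0.05 s, during which the arm holds its last target. There are 200 camera calls.

### The job

Hang the orange bead tray on the rail beside the green one that hangs there: hook it over the free right-hand end, slide it left, easing the green tray ahead of it against the sprung buffer until the spring catch snaps up behind it, and let go so that buffer and catch hold both tight together. Work by feel: never press the trays together with more than 20 N, nor the orange one on the rack with more than 25 N. Do not lift or unhook the green tray, and leave the resin bottle, wire spools and pliers where they are.

Things in the scene. Friction and masses are not known exactly. Their poses are not given: they have to be found in the camera images.
- orange_tray_center (a point): Loose orange bead tray (0.11 to 0.2 kg) to be hung, standing level on the bench. Its centre, 38 mm above its underside; x to its back, z up. 84 mm deep (x), 64 wide (y), back wall 38 mm high, sides 34. Over the divider of its two cells stands a flat grip, 10 mm thick (x), 40 wide (y), whose top is 38 mm above this point; grasp it from above by the broad faces, the part above this point is free.
- orange_tray_tab (a point): Where the orange tray will rest on the rail: on the underside of its hook tab, 45 mm behind (x) and 5 mm below its centre point. The tab, 44 mm wide, is a bridge 5 mm thick reaching 9 mm back from the back wall, with a lip 3 mm thick hanging from its end to 11.5 mm below this point: a slot of 6 mm between back wall and lip for the 3 mm rail. This point is mid-slot.
- orange_tray: The same orange tray; origin at the centre of its underside, x to its back.
- green_tray_center (a point): Green bead tray (0.18 to 0.27 kg), same make and size as the orange one, hanging on the rail from the start; its centre, 38 mm above its underside, x to its back, z up. It leans about 3 degrees forward as it hangs and slides along the rail at 1 to 4 N.
- green_tray_tab (a point): The point of the green tray that rests on the rail: underside of its hook tab, 45 mm behind and 5 mm below its centre point.
- green_tray: The same green tray; origin at the centre of its underside, x to its back.
- rack: Grey steel bench rack, heavy, with all it carries (rail, buffer, catch); base 135 x 240 mm; origin on the bench under the middle of its base, x to its back, y left along the rail, z up.
- rail (a point): On the rail's upper edge, mid-thickness, at the middle of the rack; axes as the rack's. The rail is an upright steel plate 3 mm thick, its edge 108 mm above the bench; only the catch and the hung trays stand higher. 22 to 33 mm below the edge a rubber strip stands 1.5 mm proud of its front, bevelled at the top, for the trays' backs to lie on. Behind it 12 mm are free for the lips. The trays hang on its front (-x) side.
- buffer_place (a point): 58 mm left of the rail point: middle place of the face of the black sprung buffer paddle, left-hand limit for the trays' sides. Rail, buffer and catch are one unit clamped up to 14 mm left or right of its middle place: this shift is not measured and must be felt. The paddle yields from about 5 N, goes hard after 5 mm at about 9 N; the friction of the trays, up to 6 N, comes on top.
- catch_place (a point): 57 mm right of the rail point: middle place (same unmeasured shift) of the catch's left face, a sprung brass tongue 10 mm wide, bevelled on the right, 5 mm above the rail's edge; the rail's free end lies 30 mm to its right. A tab set down on it presses it flush (2.5 N). It snaps up once the tab has slid left past it: when both trays, touching, press the buffer back 3 mm. Then the buffer holds the tabs against it.
- resin_bottle: Small black resin bottle, 25 mm wide, 86 mm high, standing to the right of the rack; leave it. Origin under its centre.
- spool_a: Spool of gold wire, 43 mm wide, 22 mm high; leave it. Origin under its centre.
- spool_b: Spool of white wire, 43 mm wide, 22 mm high; leave it. Origin under its centre.
- pliers: Flat-nose pliers, 80 x 118 x 11 mm, lying on the white work tile; leave them. Origin under their centre.

How it is judged:
By the outcome, as a careful person would: the job done as asked, in the order asked, and still so for the second after the job is handed in, with the robot touching nothing.
It also fails if it takes over 51 s, if anything falls off the work surface, if the arm or the gripper's body presses on something with over 40 N, if the wrist force passes 120 N, or if a joint passes its speed limit or range.

## Working session

There is one attempt and no reset: what is moved stays moved. The work goes in short steps, Python scripts to look and compute and a tool call to move; the robot and the scene stay as the last step left them, time stands still between calls to the robot, and variables do not carry over. Pictures are saved under pics/ and viewed, at most 10 in all, crops included, and the job is handed in when it is done.

Besides the shell and the picture viewer there is one more tool, called as name(argument=value, ...), one argument or row to a line, values as JSON. jog_arm: Moves the arm, as the interface text tells. Its arguments: {"type":"object","properties":{"rows":{"type":"array","items":{"type":"object","properties":{"fingers":{"type":"number"},"x":{"type":"number"},"y":{"type":"number"},"z":{"type":"number"},"ax":{"type":"number"},"ay":{"type":"number"},"az":{"type":"number"}}}},"force":{"type":"number"}},"required":["rows"]}

```bash
mkdir -p pics
cat > h.py <<'E'
import numpy as np, cv2, json
from station import bot
def snap(n,f):
    c=bot.read_camera(n); cv2.imwrite(f'pics/{f}.png',cv2.cvtColor(c['pixels'],cv2.COLOR_RGB2BGR))
    d={k:(np.array(v).tolist()) for k,v in c.items() if k!='pixels'}; json.dump(d,open(f'pics/{f}.json','w')); return d
def P(f):
    d=json.load(open(f'pics/{f}.json')); T=np.array(d['world_from_camera']); return d,T,192/np.tan(np.radians(d['vertical_fov']/2))
def at_z(f,u,v,z):
    d,T,F=P(f); r=T[:3,:3]@np.array([(u-d['cx'])/F,(v-d['cy'])/F,1]); return T[:3,3]+r*(z-T[2,3])/r[2]
def proj(f,p):
    d,T,F=P(f); c=T[:3,:3].T@(np.array(p)-T[:3,3]); return F*c[0]/c[2]+d['cx'],F*c[1]/c[2]+d['cy']
E
python3 - <<'E'
from h import *
for n in('top','scene'): print(snap(n,n+'0'))
o=bot.get_obs();print({k:np.round(v,3) for k,v in o.items()})
a=cv2.imread('pics/top0.png');b=cv2.imread('pics/scene0.png')
cv2.imwrite('pics/v0.png',np.vstack([cv2.resize(a,(400,300)),cv2.resize(b,(400,300))]))
cv2.imwrite('pics/top0b.png',cv2.resize(a,(800,600),interpolation=cv2.INTER_CUBIC))
cv2.imwrite('pics/scene0b.png',cv2.resize(b,(800,600),interpolation=cv2.INTER_CUBIC))
E
```

```text
{'vertical_fov': 49.06085483076276, 'cx': 260.51804879758845, 'cy': 189.98520271476607, 'world_from_camera': [[0.032882683258178926, -0.9770782536479341, 0.21032549866824457, 0.28280412120005993], [-0.9994567922742729, -0.03260993307988095, 0.004765778147068807, -0.09577983908285873], [0.0022021622473525062, -0.2103679598057393, -0.9776197992924486, 1.234377976094859], [0.0, 0.0, 0.0, 1.0]]}
{'vertical_fov': 49.80871034780675, 'cx': 254.93725095063525, 'cy': 194.9343975764222, 'world_from_camera': [[0.5454138548326419, -0.5164239636994524, 0.6601742320581317, -0.08801141078217059], [-0.8381024281288233, -0.3262547714610408, 0.4371980604525531, -0.4808076095957045], [-0.010394562096026311, -0.791747506352783, -0.6107600504805313, 0.6592170048875511], [0.0, 0.0, 0.0, 1.0]]}
{'t': np.float64(0.1), 'q': array([ 1.2  ,  0.478,  0.022,  1.556, -0.011,  1.109, -0.083]), 'joint_vel': array([ 0.001, -0.002,  0.   , -0.003,  0.   , -0.001, -0.001]), 'joint_torque': array([ 4.0000e-03, -5.9775e+01,  1.6130e+00, -2.8196e+01,  1.3000e-02,
        5.0000e-03, -0.0000e+00]), 'eef_pos': array([ 0.175, -0.651,  0.23 ]), 'tool_rot': array([-0.001,  0.991,  0.131, -0.   ]), 'contact_force': array([0.512, 0.875, 0.444]), 'torque': array([ 0.012,  0.031, -0.025]), 'grasp_force': np.float64(0.0), 'gripper_width': np.float64(1.004)}
```

View pics/top0b.png

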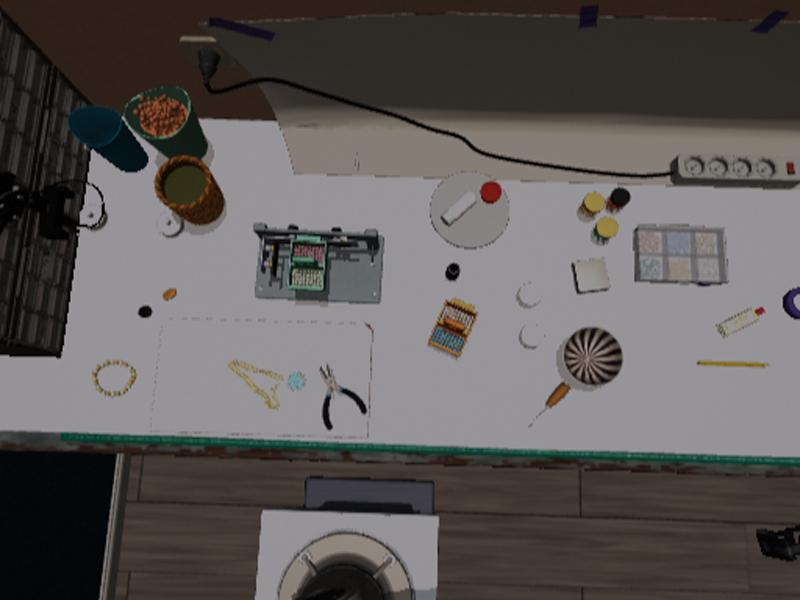

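View pics/scene0b.png

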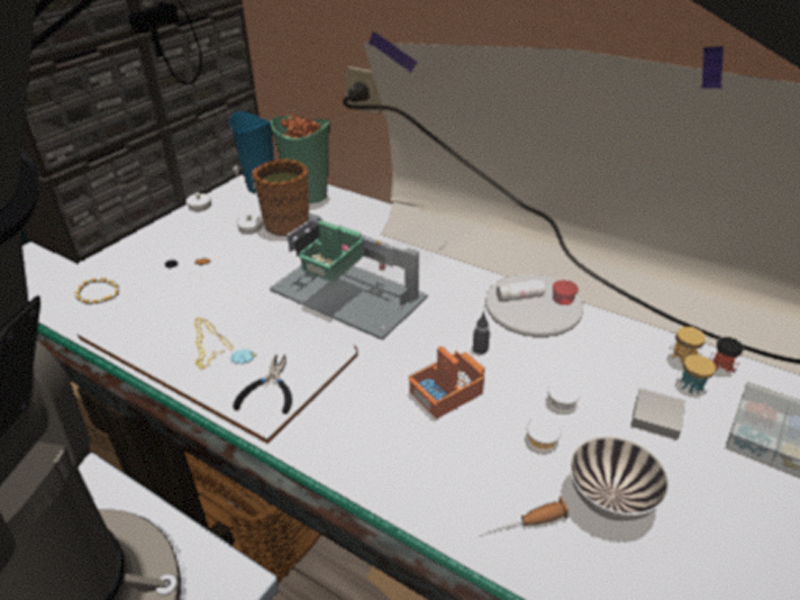

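The top view shows the rack at about (320,262), the green tray at (308,262), the orange tray at (453,327) and the bottle at (453,271). I'll enlarge crops of these.

Run:
```python
from h import *
a=cv2.imread('pics/top0.png');b=cv2.imread('pics/scene0.png')
c=a[136:236,155:315]; cv2.imwrite('pics/c1.png',cv2.resize(c,None,fx=5,fy=5,interpolation=cv2.INTER_CUBIC))
c=b[135:280,170:320]; cv2.imwrite('pics/c2.png',cv2.resize(c,None,fx=4,fy=4,interpolation=cv2.INTER_CUBIC))
```

```text
(no output)
```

View pics/c1.png

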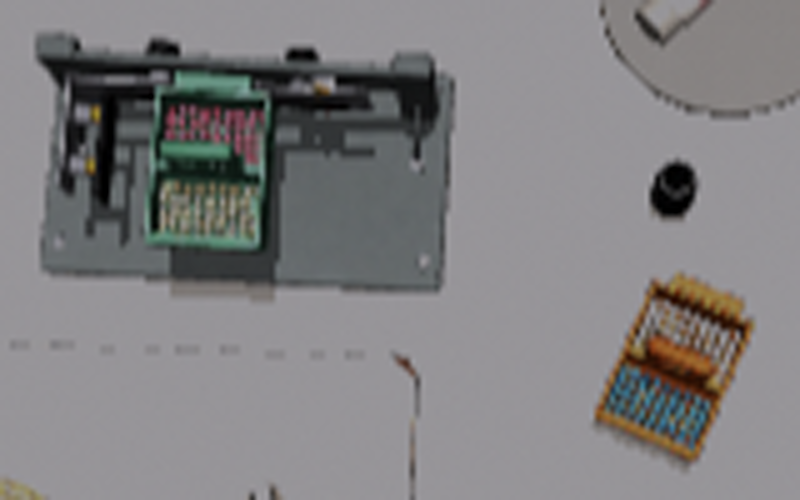

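View pics/c2.png

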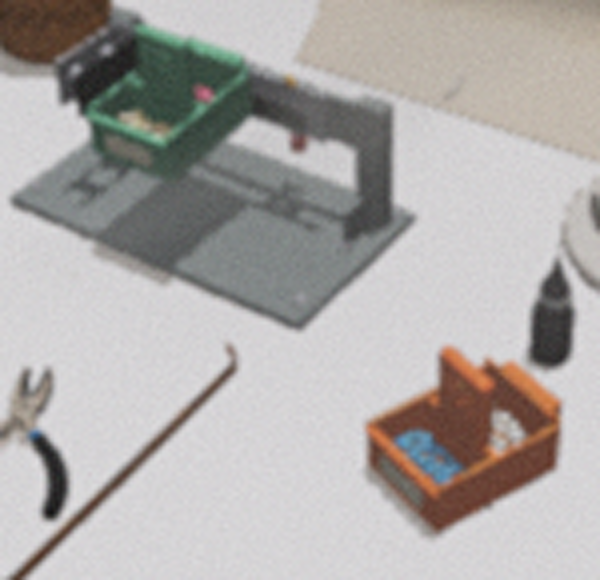

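The crops show the orange tray's rim corners at about (600,412), (692,460), (752,322) and (655,280) in c1. The rack base corners are at (42,270), (440,290) and (455,75), and the catch is near (322,85). The rail edge runs from (270,88) to (370,100).

Run:
```python
from h import *
def c1(u,v,z): return np.round(1000*at_z('top0',155+u/5,136+v/5,z)[:2],1)
def c2(u,v,z): return np.round(1000*at_z('scene0',170+u/4,135+v/4,z)[:2],1)
for n,u,v,z in [('Ofl',600,412,.034),('Ofr',692,460,.034),('Obr',752,322,.036),('Obl',655,284,.036),('Ogrip',680,358,.076),('Rfl',42,272,.005),('Rfr',440,290,.005),('Rbr',455,75,.005),('rail1',270,88,.108),('rail2',370,102,.108),('rail0',80,78,.108),('catch',322,85,.112),('Gfl',148,242,.107),('Gfr',262,248,.107),('Gbr',270,95,.111),('Gbl',158,88,.111),('Ggrip',197,150,.151),('bottle',673,170,.08),('paddle',113,120,.1)]: print(n,c1(u,v,z))
for n,u,v,z in [('Ofl',370,427,.034),('Ofr',437,493,.034),('Obr',558,410,.036),('gripL',447,350,.076),('gripR',490,385,.076),('Rfl',14,203,.005),('Rfr',300,327,.005),('Rbr',412,217,.005),('Gfl',92,108,.107),('Gfr',170,145,.107),('Gbr',247,73,.111)]: print('s',n,c2(u,v,z))
```

```text
Ofl [ 458.9 -134.3]
Ofr [ 432.9 -187.7]
Obr [ 514.1 -221. ]
Obl [ 534.7 -164.3]
Ogrip [ 484.6 -176.8]
Rfl [536.4 200.1]
Rfr [533.3 -38. ]
Rbr [667.4 -41.5]
rail1 [624.1  56.8]
rail2 [6.179e+02 6.000e-01]
rail0 [626.4 163.1]
catch [625.6  27.4]
Gfl [534.1 118.7]
Gfr [532.8  55.9]
Gbr [619.2  56.1]
Gbl [621.1 118.6]
Ggrip [575.4  87.8]
bottle [ 591.9 -170.7]
paddle [604.9 144.6]
s Ofl [ 457.9 -137.3]
s Ofr [ 435.3 -192.4]
s Obr [ 522.  -217.5]
s gripL [ 492.5 -163.7]
s gripR [ 480.8 -196.2]
s Rfl [536.4 193.7]
s Rfr [533.7 -39.4]
s Rbr [665.1 -39.4]
s Gfl [538.5 114.4]
s Gfr [532.1  49.4]
s Gbr [616.6  53.7]
```

jog_arm(
  rows=[
    {"fingers": 40, "x": 30, "y": -27},
    {"fingers": 40, "x": 30, "y": -27},
    {"fingers": 40, "x": 30, "y": -27},
    {"fingers": 40, "x": 30, "y": -27},
    {"fingers": 40, "x": 30, "y": -27},
    {"fingers": 40, "x": 30, "y": -27},
    {"fingers": 40, "x": 30, "y": -27},
    {"fingers": 40, "x": 30, "y": -27},
  ],
)

```text
invalid input
```

jog_arm(
  rows=[
    {"fingers": 40, "x": 30, "y": -27},
    {"fingers": 40, "x": 30, "y": -27},
    {"fingers": 40, "x": 30, "y": -27},
    {"fingers": 40, "x": 30, "y": -27},
    {"fingers": 40, "x": 30, "y": -27},
    {"fingers": 40, "x": 30, "y": -27},
    {"fingers": 40, "az": -7.5},
    {"fingers": 40, "az": -7.5},
  ],
)

```text
invalid input
```

jog_arm(
  rows=[
    {"fingers": 40, "az": -7.5},
    {"fingers": 40, "az": -7.5},
    {"fingers": 40, "az": -7.5},
    {"fingers": 40, "az": -7.5},
    {"fingers": 40, "az": -7.5},
    {"fingers": 40},
    {"fingers": 40},
    {"fingers": 40},
  ],
)

```text
invalid input
```

jog_arm(
  rows=[
    {"fingers": 40, "x": 30, "y": -27, "z": 0, "ax": 0, "ay": 0, "az": 0},
    {"fingers": 40, "x": 30, "y": -27, "z": 0, "ax": 0, "ay": 0, "az": 0},
    {"fingers": 40, "x": 30, "y": -27, "z": 0, "ax": 0, "ay": 0, "az": 0},
    {"fingers": 40, "x": 30, "y": -27, "z": 0, "ax": 0, "ay": 0, "az": 0},
    {"fingers": 40, "x": 30, "y": -27, "z": 0, "ax": 0, "ay": 0, "az": 0},
    {"fingers": 40, "x": 30, "y": -27, "z": 0, "ax": 0, "ay": 0, "az": 0},
    {"fingers": 40, "x": 30, "y": -27, "z": 0, "ax": 0, "ay": 0, "az": 0},
    {"fingers": 40, "x": 30, "y": -27, "z": 0, "ax": 0, "ay": 0, "az": 0},
  ],
  force=30,
)

```text
t: 0.9
eef_pos: [0.3515, -0.3792, 0.2311]
tool_rot: [-0.0, 0.991, 0.131, -0.0]
contact_force: [0.5, -0.0, 0.0]
gripper_width: 0.466
grasp_force: 0.0
```

jog_arm(
  rows=[
    {"fingers": 40, "x": 36.4, "y": -31.9, "z": 0, "ax": 0, "ay": 0, "az": 0},
    {"fingers": 40, "x": 36.4, "y": -31.9, "z": 0, "ax": 0, "ay": 0, "az": 0},
    {"fingers": 40, "x": 36.4, "y": -31.9, "z": 0, "ax": 0, "ay": 0, "az": 0},
    {"fingers": 40, "x": 36.4, "y": -31.9, "z": 0, "ax": 0, "ay": 0, "az": 0},
    {"fingers": 40, "x": 36.4, "y": -31.9, "z": 0, "ax": 0, "ay": 0, "az": 0},
    {"fingers": 40, "x": 0, "y": 0, "z": 10, "ax": 0, "ay": 0, "az": -7.5},
    {"fingers": 40, "x": 0, "y": 0, "z": 10, "ax": 0, "ay": 0, "az": -7.5},
    {"fingers": 40, "x": 0, "y": 0, "z": 10, "ax": 0, "ay": 0, "az": -7.5},
  ],
  force=30,
)

```text
t: 1.7
eef_pos: [0.4853, -0.179, 0.2006]
tool_rot: [-0.0, 0.946, 0.325, -0.0]
contact_force: [-0.7, -0.1, -0.4]
gripper_width: 0.466
grasp_force: 0.0
```

jog_arm(
  rows=[
    {"fingers": 40, "x": 0, "y": 0, "z": 10, "ax": 0, "ay": 0, "az": -7.5},
    {"fingers": 40, "x": 0, "y": 0, "z": 10, "ax": 0, "ay": 0, "az": -7.5},
    {"fingers": 40, "x": 0, "y": 0, "z": 10, "ax": 0, "ay": 0, "az": -7.5},
    {"fingers": 40, "x": 0, "y": 0, "z": 10, "ax": 0, "ay": 0, "az": -7.5},
    {"fingers": 40, "x": 0, "y": 0, "z": 10, "ax": 0, "ay": 0, "az": 0},
    {"fingers": 40, "x": 0, "y": 0, "z": 10, "ax": 0, "ay": 0, "az": 0},
    {"fingers": 40, "x": 0, "y": 0, "z": 5, "ax": 0, "ay": 0, "az": 0},
    {"fingers": 40, "x": 0, "y": 0, "z": 0, "ax": 0, "ay": 0, "az": 0},
  ],
  force=30,
)

```text
t: 2.5
eef_pos: [0.4848, -0.1794, 0.1355]
tool_rot: [-0.001, 0.832, 0.555, -0.001]
contact_force: [0.4, 0.0, 0.0]
gripper_width: 0.472
grasp_force: 0.0
```

Run:
```python
from h import *
d=snap('wrist','w1');print(np.round(d['world_from_camera'],3))
a=cv2.imread('pics/w1.png');cv2.imwrite('pics/w1b.png',cv2.resize(a,(800,600),interpolation=cv2.INTER_CUBIC))
o=bot.get_obs();print(o['eef_pos'],o['tool_rot'],o['q'])
```

```text
[[ 0.923 -0.369 -0.107  0.512]
 [-0.384 -0.888 -0.252 -0.114]
 [-0.002  0.274 -0.962  0.279]
 [ 0.     0.     0.     1.   ]]
[ 0.48523122 -0.17950499  0.13606252] [-2.03184768e-04  8.31469160e-01  5.55570841e-01 -1.88891908e-04] [ 0.56525722  0.36892921 -0.40129461  1.99664813  0.19510582  0.81313607
 -0.33935625]
```

View pics/w1b.png

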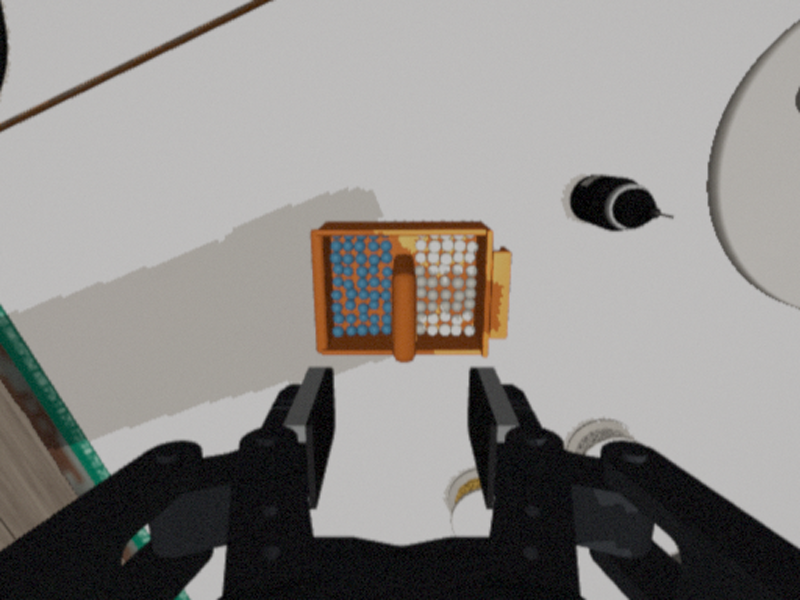

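The wrist view shows the tray well aligned with the fingers. Rim corners are at (313,230), (490,232), (488,355) and (320,352). The grip's top runs from about (404,265) to (404,358).

Run:
```python
from h import *
s=.64
C=[at_z('w1',u*s,v*s,z)*1000 for u,v,z in[(313,230,.034),(490,232,.034),(488,355,.034),(320,352,.034)]]
C=np.array(C);print(C.round(1),C.mean(0).round(1),np.linalg.norm(C-np.roll(C,-1,0),axis=1))
for a,b in((0,1),(3,2)):
  d=C[b]-C[a];print(np.degrees(np.arctan2(d[1],d[0])))
for u,v in((404,270),(404,358)): print((at_z('w1',u*s,v*s,.076)*1000).round(1))
# predicted projections for hypothesised pose
def pr(c,yaw):
  R=np.array([[np.cos(yaw),-np.sin(yaw)],[np.sin(yaw),np.cos(yaw)]])
  for x,y,z in[(-42,32,34),(42,32,34),(42,-32,34),(-42,-32,34),(0,20,76),(0,-20,76),(51,22,38),(51,-22,38)]:
    p=R@[x,y]+c; q=np.array(proj('w1',[p[0]/1e3,p[1]/1e3,z/1e3]))/s; print(x,y,z,q.round(0))
pr(np.array(C.mean(0)[:2]),np.radians(-22.6))
```

```text
[[ 460.  -129.7   34. ]
 [ 537.3 -162.8   34. ]
 [ 515.  -221.3   34. ]
 [ 436.9 -187.1   34. ]] [ 487.3 -175.2   34. ] [84.03964299 62.60817563 85.32878721 61.93778554]
-23.21163495003085
-23.634278971310465
[ 495.9 -155.6   76. ]
[ 481.4 -190.6   76. ]
-42 32 34 [314. 229.]
42 32 34 [492. 229.]
42 -32 34 [485. 355.]
-42 -32 34 [320. 355.]
0 20 76 [403. 273.]
0 -20 76 [403. 366.]
51 22 38 [511. 252.]
51 -22 38 [506. 339.]
```

jog_arm(
  rows=[
    {"fingers": 40, "x": 5.2, "y": 0.3, "z": 10, "ax": 0, "ay": 0, "az": 0.9},
    {"fingers": 40, "x": 0, "y": 0, "z": 20, "ax": 0, "ay": 0, "az": 0},
    {"fingers": 40, "x": 0, "y": 0, "z": 20, "ax": 0, "ay": 0, "az": 0},
    {"fingers": 40, "x": 0, "y": 0, "z": 20, "ax": 0, "ay": 0, "az": 0},
    {"fingers": 40, "x": 0, "y": 0, "z": 15, "ax": 0, "ay": 0, "az": 0},
    {"fingers": 40, "x": 0, "y": 0, "z": 8, "ax": 0, "ay": 0, "az": 0},
    {"fingers": 40, "x": 0, "y": 0, "z": 0, "ax": 0, "ay": 0, "az": 0},
    {"fingers": 5, "x": 0, "y": 0, "z": 0, "ax": 0, "ay": 0, "az": 0},
  ],
  force=60,
)

```text
t: 3.35
eef_pos: [0.4882, -0.175, 0.0439]
tool_rot: [0.0, 0.836, 0.549, 0.0]
contact_force: [0.9, -0.4, -0.5]
gripper_width: 0.316
grasp_force: 0.0
```

jog_arm(
  rows=[
    {"fingers": 0, "x": 0, "y": 0, "z": 0, "ax": 0, "ay": 0, "az": 0},
    {"fingers": 0, "x": 0, "y": 0, "z": 0, "ax": 0, "ay": 0, "az": 0},
    {"fingers": 0, "x": 0, "y": 0, "z": 0, "ax": 0, "ay": 0, "az": 0},
    {"fingers": 0, "x": 0, "y": 0, "z": 0, "ax": 0, "ay": 0, "az": 0},
    {"fingers": 0, "x": 0, "y": 0, "z": 0, "ax": 0, "ay": 0, "az": 0},
    {"fingers": 0, "x": 0, "y": 0, "z": 0, "ax": 0, "ay": 0, "az": 0},
    {"fingers": 0, "x": 0, "y": 0, "z": 0, "ax": 0, "ay": 0, "az": 0},
    {"fingers": 0, "x": 0, "y": 0, "z": 0, "ax": 0, "ay": 0, "az": 0},
  ],
  force=60,
)

```text
t: 4.15
eef_pos: [0.4885, -0.1752, 0.0443]
tool_rot: [0.001, 0.836, 0.549, 0.001]
contact_force: [-1.4, -0.4, 6.4]
gripper_width: 0.106
grasp_force: 59.3
```

jog_arm(
  rows=[
    {"fingers": 0, "x": 0, "y": 0, "z": -15, "ax": 0, "ay": 0, "az": 0},
    {"fingers": 0, "x": 0, "y": 0, "z": -30, "ax": 0, "ay": 0, "az": 0},
    {"fingers": 0, "x": 0, "y": 0, "z": -40, "ax": 0, "ay": 0, "az": 0},
    {"fingers": 0, "x": 0, "y": 0, "z": -40, "ax": 0, "ay": 0, "az": 0},
    {"fingers": 0, "x": 0, "y": 0, "z": -30, "ax": 0, "ay": 0, "az": -5.5},
    {"fingers": 0, "x": 0, "y": 0, "z": 0, "ax": 0, "ay": 0, "az": -5.5},
    {"fingers": 0, "x": 0, "y": 0, "z": 0, "ax": 0, "ay": 0, "az": -5.8},
    {"fingers": 0, "x": 0, "y": 0, "z": 0, "ax": 0, "ay": 0, "az": -5.9},
  ],
  force=60,
)

```text
t: 4.95
eef_pos: [0.4872, -0.175, 0.1986]
tool_rot: [0.0, 0.71, 0.705, -0.0]
contact_force: [0.6, -0.2, -1.7]
gripper_width: 0.104
grasp_force: 58.5
```

jog_arm(
  rows=[
    {"fingers": 0, "x": 15, "y": 5, "z": 0, "ax": 0, "ay": 0, "az": 0},
    {"fingers": 0, "x": 30, "y": 10, "z": 0, "ax": 0, "ay": 0, "az": 0},
    {"fingers": 0, "x": 36, "y": 14, "z": 0, "ax": 0, "ay": 0, "az": 0},
    {"fingers": 0, "x": 40, "y": 14, "z": 0, "ax": 0, "ay": 0, "az": 0},
    {"fingers": 0, "x": 35, "y": 14, "z": 0, "ax": 0, "ay": 0, "az": 0},
    {"fingers": 0, "x": 25, "y": 9, "z": 0, "ax": 0, "ay": 0, "az": 0},
    {"fingers": 0, "x": 10, "y": 3, "z": 0, "ax": 0, "ay": 0, "az": 0},
    {"fingers": 0, "x": 0, "y": 0, "z": 0, "ax": 0, "ay": 0, "az": 0},
  ],
  force=60,
)

```text
t: 5.75
eef_pos: [0.5585, 0.0166, 0.1981]
tool_rot: [-0.0, 0.71, 0.704, -0.0]
contact_force: [-0.3, -1.0, -1.3]
gripper_width: 0.107
grasp_force: 58.6
```

Run:
```python
from h import *
o=bot.get_obs();print(o['eef_pos'],o['tool_rot'],o['contact_force'],o['torque'],o['q'])
snap('wrist','w2');a=cv2.imread('pics/w2.png');cv2.imwrite('pics/w2b.png',cv2.resize(a,(800,600),interpolation=cv2.INTER_CUBIC))
```

```text
[0.55854157 0.01660317 0.19814106] [-3.03763509e-04  7.10147684e-01  7.04052679e-01 -2.81402411e-05] [-0.26730283 -1.01355314 -1.32436307] [ 0.00228888 -0.01606552  0.00437913] [ 0.30759762  0.37763915 -0.56082518  1.84087585  0.23620633  0.99001246
 -0.3608572 ]
```

View pics/w2b.png

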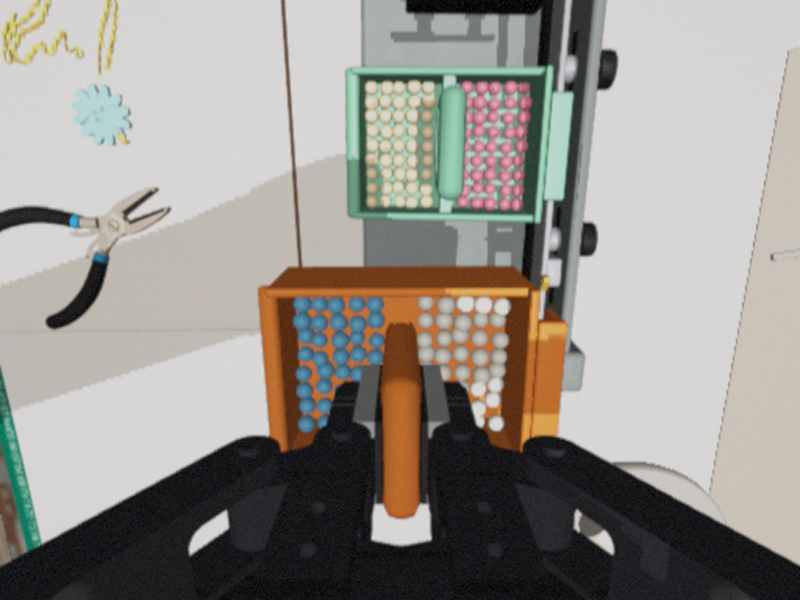

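The held tray sits square in the jaws. The rail edge runs from about (552,40) to (547,240), the yellow catch is at (545,284), and the green tray's right rim runs from (349,216) to (540,219).

Run:
```python
from h import *
s=.64
for n,u,v,z in[('railfar',553,40,.108),('railnear',547,240,.108),('catch top',546,277,.112),('catch bot',545,290,.112),('Gr rim f',349,216,.104),('Gr rim b',540,219,.108),('Gbl',552,68,.108),('Gtab t',571,93,.113),('Gtab b',563,200,.113),('paddle',410,10,.1)]: print(n,(1e3*at_z('w2',u*s,v*s,z)).round(1))
for x,y,z in [(42,32,192-0),(51,22,192),(51,-22,192)]:
  print((np.array(proj('w2',[.5585+x/1e3,.0166+y/1e3,z/1e3]))/s).round(0))
a=cv2.imread('pics/w2.png');cv2.imwrite('pics/w2c.png',cv2.resize(a[110:260,310:390],(400,750)[:2],interpolation=cv2.INTER_CUBIC)[:600])
```

```text
railfar [622.6 132.1 108. ]
railnear [625.7  49.4 108. ]
catch top [625.3  33.1 112. ]
catch bot [625.2  27.  112. ]
Gr rim f [535.6  60.7 104. ]
Gr rim b [621.9  59.  108. ]
Gbl [622.9 121.5 108. ]
Gtab t [630.  111.2 113. ]
Gtab b [630.1  67.7 113. ]
paddle [564.  145.7 100. ]
[539. 288.]
[567. 320.]
[556. 448.]
```

View pics/w2c.png

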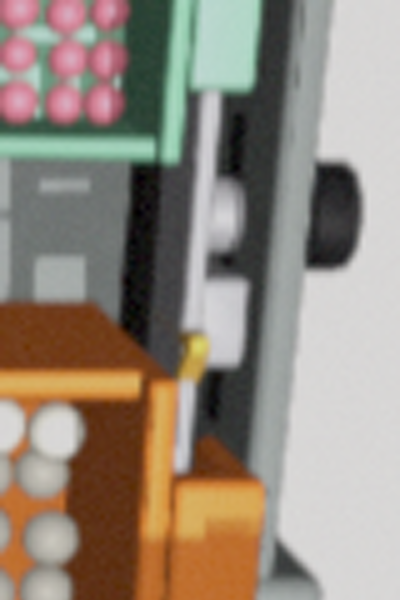

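The enlarged crop shows the rail edge from (208,100) to (195,330), and the catch between (193,335) and (193,380). The rail continues down to (182,470), beyond which the held tab hides it.

Run:
```python
from h import *
for n,u,v,z in[('rail a',208,100,.108),('rail b',196,320,.108),('rail c',182,465,.108),('catch L',194,335,.113),('catch R',193,380,.111),('G right rim b',172,160,.109),('Otab left back',255,487,.190)]: print(n,(1e3*at_z('w2',310+u/5,110+v/5,z)).round(1))
```

```text
rail a [625.6  66.  108. ]
rail b [626.1  34.6 108. ]
rail c [625.5  12.6 108. ]
catch L [624.5  33.6 113. ]
catch R [625.4  26.4 111. ]
G right rim b [620.9  57.8 109. ]
Otab left back [609.5  36.6 190. ]
```

jog_arm(
  rows=[
    {"fingers": 0, "x": -2, "y": 4.5, "z": 0, "ax": 0, "ay": 0, "az": 0},
    {"fingers": 0, "x": 0, "y": 0, "z": 15, "ax": 0, "ay": 0, "az": 0},
    {"fingers": 0, "x": 0, "y": 0, "z": 20, "ax": 0, "ay": 0, "az": 0},
    {"fingers": 0, "x": 0, "y": 0, "z": 20, "ax": 0, "ay": 0, "az": 0},
    {"fingers": 0, "x": 0, "y": 0, "z": 13, "ax": 0, "ay": 0, "az": 0},
    {"fingers": 0, "x": 0, "y": 0, "z": 4.5, "ax": 0, "ay": 0, "az": 0},
    {"fingers": 0, "x": 0, "y": 5, "z": 0, "ax": 0, "ay": 0, "az": 0},
    {"fingers": 0, "x": 0, "y": 1.5, "z": 0, "ax": 0, "ay": 0, "az": 0},
  ],
  force=60,
)

```text
t: 6.6
eef_pos: [0.571, 0.0131, 0.1265]
tool_rot: [0.001, 0.711, 0.703, 0.001]
contact_force: [0.5, 0.4, -0.5]
gripper_width: 0.104
grasp_force: 58.6
```

jog_arm(
  rows=[
    {"fingers": 0, "x": 0, "y": 0.2, "z": 0, "ax": 0, "ay": 0, "az": 0},
    {"fingers": 0, "x": 0, "y": 0.2, "z": 0, "ax": 0, "ay": 0, "az": 0},
    {"fingers": 0, "x": 0, "y": 0.2, "z": 0, "ax": 0, "ay": 0, "az": 0},
    {"fingers": 0, "x": 0, "y": 0.2, "z": 0, "ax": 0, "ay": 0, "az": 0},
    {"fingers": 0, "x": 0, "y": 0.2, "z": 0, "ax": 0, "ay": 0, "az": 0},
    {"fingers": 0, "x": 0, "y": 0.2, "z": 0, "ax": 0, "ay": 0, "az": 0},
    {"fingers": 0, "x": 0, "y": 0, "z": 0, "ax": 0, "ay": 0, "az": 0},
    {"fingers": 0, "x": 0, "y": 0, "z": 0, "ax": 0, "ay": 0, "az": 0},
  ],
  force=60,
)

```text
t: 7.4
eef_pos: [0.5709, 0.0132, 0.1258]
tool_rot: [-0.0, 0.711, 0.703, 0.0]
contact_force: [-0.5, -0.6, -2.6]
gripper_width: 0.108
grasp_force: 58.6
```

jog_arm(
  rows=[
    {"fingers": 0, "x": 0, "y": 0.3, "z": 0, "ax": 0, "ay": 0, "az": 0},
    {"fingers": 0, "x": 0, "y": 0.2, "z": 0, "ax": 0, "ay": 0, "az": 0},
    {"fingers": 0, "x": 0, "y": 0.2, "z": 0, "ax": 0, "ay": 0, "az": 0},
    {"fingers": 0, "x": 0, "y": 0.2, "z": 0, "ax": 0, "ay": 0, "az": 0},
    {"fingers": 0, "x": 0, "y": 0.2, "z": 0, "ax": 0, "ay": 0, "az": 0},
    {"fingers": 0, "x": 0, "y": 0.2, "z": 0, "ax": 0, "ay": 0, "az": 0},
    {"fingers": 0, "x": 0, "y": 0.2, "z": 0, "ax": 0, "ay": 0, "az": 0},
    {"fingers": 0, "x": 0, "y": 0, "z": 0, "ax": 0, "ay": 0, "az": 0},
  ],
  force=60,
)

```text
t: 8.2
eef_pos: [0.572, 0.0131, 0.1256]
tool_rot: [-0.0, 0.711, 0.703, -0.0]
contact_force: [-2.2, -0.8, -1.7]
gripper_width: 0.105
grasp_force: 58.6
```

jog_arm(
  rows=[
    {"fingers": 0, "x": 0, "y": 0.2, "z": 0, "ax": 0, "ay": 0, "az": 0},
    {"fingers": 0, "x": 0, "y": 0.2, "z": 0, "ax": 0, "ay": 0, "az": 0},
    {"fingers": 0, "x": 0, "y": 0.2, "z": 0, "ax": 0, "ay": 0, "az": 0},
    {"fingers": 0, "x": 0, "y": 0.2, "z": 0, "ax": 0, "ay": 0, "az": 0},
    {"fingers": 0, "x": 0, "y": 0.2, "z": 0, "ax": 0, "ay": 0, "az": 0},
    {"fingers": 0, "x": 0, "y": 0, "z": 0, "ax": 0, "ay": 0, "az": 0},
    {"fingers": 0, "x": 0, "y": 0, "z": 0, "ax": 0, "ay": 0, "az": 0},
    {"fingers": 0, "x": 0, "y": 0, "z": 0, "ax": 0, "ay": 0, "az": 0},
  ],
  force=60,
)

```text
t: 9.0
eef_pos: [0.5722, 0.0131, 0.1253]
tool_rot: [-0.001, 0.711, 0.703, -0.001]
contact_force: [-5.3, -0.5, -1.1]
gripper_width: 0.111
grasp_force: 58.7
```

jog_arm(
  rows=[
    {"fingers": 0, "x": 0, "y": -3, "z": 0, "ax": 0, "ay": 0, "az": 0},
    {"fingers": 0, "x": 0, "y": 0, "z": -10, "ax": 0, "ay": 0, "az": 0},
    {"fingers": 0, "x": 0, "y": 0, "z": -6, "ax": 0, "ay": 0, "az": 0},
    {"fingers": 0, "x": 0, "y": 5, "z": 0, "ax": 0, "ay": 0, "az": 0},
    {"fingers": 0, "x": 0, "y": 3.5, "z": 0, "ax": 0, "ay": 0, "az": 0},
    {"fingers": 0, "x": 0, "y": 0, "z": 7, "ax": 0, "ay": 0, "az": 0},
    {"fingers": 0, "x": 0, "y": 0, "z": 5, "ax": 0, "ay": 0, "az": 0},
    {"fingers": 0, "x": 0, "y": 0, "z": 2, "ax": 0, "ay": 0, "az": 0},
  ],
  force=60,
)

```text
t: 9.8
eef_pos: [0.5783, 0.013, 0.1265]
tool_rot: [-0.001, 0.711, 0.703, -0.001]
contact_force: [-0.2, 0.2, -2.0]
gripper_width: 0.105
grasp_force: 58.7
```

jog_arm(
  rows=[
    {"fingers": 0, "x": 0, "y": 0.3, "z": 1, "ax": 0, "ay": 0, "az": 0},
    {"fingers": 0, "x": 0, "y": 0, "z": 1, "ax": 0, "ay": 0, "az": 0},
    {"fingers": 0, "x": 0, "y": 0, "z": 1, "ax": 0, "ay": 0, "az": 0},
    {"fingers": 0, "x": 0, "y": 0, "z": 1, "ax": 0, "ay": 0, "az": 0},
    {"fingers": 0, "x": 0, "y": 0, "z": 0.5, "ax": 0, "ay": 0, "az": 0},
    {"fingers": 0, "x": 0, "y": 0, "z": 0.5, "ax": 0, "ay": 0, "az": 0},
    {"fingers": 0, "x": 0, "y": 0, "z": 0, "ax": 0, "ay": 0, "az": 0},
    {"fingers": 0, "x": 0, "y": 0, "z": 0, "ax": 0, "ay": 0, "az": 0},
  ],
  force=60,
)

```text
t: 10.6
eef_pos: [0.5793, 0.0131, 0.1229]
tool_rot: [0.0, 0.711, 0.703, 0.0]
contact_force: [0.4, -0.4, -0.4]
gripper_width: 0.104
grasp_force: 58.8
```

jog_arm(
  rows=[
    {"fingers": 0, "x": 0, "y": 0, "z": 0.7, "ax": 0, "ay": 0, "az": 0},
    {"fingers": 0, "x": 0, "y": 0, "z": 0.5, "ax": 0, "ay": 0, "az": 0},
    {"fingers": 0, "x": 0, "y": 0, "z": 0.5, "ax": 0, "ay": 0, "az": 0},
    {"fingers": 0, "x": 0, "y": 0, "z": 0.5, "ax": 0, "ay": 0, "az": 0},
    {"fingers": 0, "x": 0, "y": 0, "z": 0.5, "ax": 0, "ay": 0, "az": 0},
    {"fingers": 0, "x": 0, "y": 0, "z": 0, "ax": 0, "ay": 0, "az": 0},
    {"fingers": 0, "x": 0, "y": 0, "z": 0, "ax": 0, "ay": 0, "az": 0},
    {"fingers": 0, "x": 0, "y": 0, "z": 0, "ax": 0, "ay": 0, "az": 0},
  ],
  force=60,
)

```text
t: 11.4
eef_pos: [0.5793, 0.0131, 0.1202]
tool_rot: [0.0, 0.711, 0.703, 0.0]
contact_force: [-0.5, -0.8, 0.6]
gripper_width: 0.105
grasp_force: 59.0
```

jog_arm(
  rows=[
    {"fingers": 0, "x": 0, "y": 0, "z": 0.3, "ax": 0, "ay": 0, "az": 0},
    {"fingers": 0, "x": 0, "y": 0, "z": 0.3, "ax": 0, "ay": 0, "az": 0},
    {"fingers": 0, "x": 0, "y": 0, "z": 0.3, "ax": 0, "ay": 0, "az": 0},
    {"fingers": 0, "x": 0, "y": 0, "z": 0.3, "ax": 0, "ay": 0, "az": 0},
    {"fingers": 0, "x": 0, "y": 0, "z": 0.3, "ax": 0, "ay": 0, "az": 0},
    {"fingers": 0, "x": 0, "y": 0, "z": 0.3, "ax": 0, "ay": 0, "az": 0},
    {"fingers": 0, "x": 0, "y": 0, "z": 0, "ax": 0, "ay": 0, "az": 0},
    {"fingers": 0, "x": 0, "y": 0, "z": 0, "ax": 0, "ay": 0, "az": 0},
  ],
  force=60,
)

```text
t: 12.2
eef_pos: [0.5794, 0.0131, 0.1191]
tool_rot: [0.0, 0.711, 0.703, 0.0]
contact_force: [-2.8, -0.1, 7.9]
gripper_width: 0.108
grasp_force: 60.1
```

jog_arm(
  rows=[
    {"fingers": 0, "x": 0, "y": -0.5, "z": -0.7, "ax": 0, "ay": 0, "az": 0},
    {"fingers": 0, "x": 0, "y": 0, "z": 0, "ax": 0, "ay": 0, "az": 0},
    {"fingers": 0, "x": 1, "y": 0, "z": 0, "ax": 0, "ay": 0, "az": 0},
    {"fingers": 0, "x": 2, "y": 0, "z": 0, "ax": 0, "ay": 0, "az": 0},
    {"fingers": 0, "x": 2, "y": 0, "z": 0, "ax": 0, "ay": 0, "az": 0},
    {"fingers": 0, "x": 2, "y": 0, "z": 0, "ax": 0, "ay": 0, "az": 0},
    {"fingers": 0, "x": 1, "y": 0, "z": 0, "ax": 0, "ay": 0, "az": 0},
    {"fingers": 0, "x": 0, "y": 0, "z": 0, "ax": 0, "ay": 0, "az": 0},
  ],
  force=60,
)

```text
t: 13.0
eef_pos: [0.579, 0.0215, 0.1192]
tool_rot: [0.0, 0.711, 0.703, 0.0]
contact_force: [-0.3, 0.0, 5.8]
gripper_width: 0.108
grasp_force: 59.6
```

jog_arm(
  rows=[
    {"fingers": 0, "x": 1, "y": 0, "z": -0.3, "ax": 0, "ay": 0, "az": 0},
    {"fingers": 0, "x": 1, "y": 0, "z": 0, "ax": 0, "ay": 0, "az": 0},
    {"fingers": 0, "x": 1, "y": 0, "z": 0, "ax": 0, "ay": 0, "az": 0},
    {"fingers": 0, "x": 1, "y": 0, "z": 0, "ax": 0, "ay": 0, "az": 0},
    {"fingers": 0, "x": 1, "y": 0, "z": 0, "ax": 0, "ay": 0, "az": 0},
    {"fingers": 0, "x": 1, "y": 0, "z": 0, "ax": 0, "ay": 0, "az": 0},
    {"fingers": 0, "x": 1, "y": 0, "z": 0, "ax": 0, "ay": 0, "az": 0},
    {"fingers": 0, "x": 1, "y": 0, "z": 0, "ax": 0, "ay": 0, "az": 0},
  ],
  force=60,
)

```text
t: 13.8
eef_pos: [0.5788, 0.0286, 0.1192]
tool_rot: [0.0, 0.711, 0.703, -0.0]
contact_force: [0.3, -2.6, 3.5]
gripper_width: 0.109
grasp_force: 59.4
```

jog_arm(
  rows=[
    {"fingers": 0, "x": 1, "y": 0, "z": 0, "ax": 0, "ay": 0, "az": 0},
    {"fingers": 0, "x": 1, "y": 0, "z": 0, "ax": 0, "ay": 0, "az": 0},
    {"fingers": 0, "x": 1, "y": 0, "z": 0, "ax": 0, "ay": 0, "az": 0},
    {"fingers": 0, "x": 1, "y": 0, "z": 0, "ax": 0, "ay": 0, "az": 0},
    {"fingers": 0, "x": 1, "y": 0, "z": 0, "ax": 0, "ay": 0, "az": 0},
    {"fingers": 0, "x": 1, "y": 0, "z": 0, "ax": 0, "ay": 0, "az": 0},
    {"fingers": 0, "x": 0, "y": 0, "z": 0, "ax": 0, "ay": 0, "az": 0},
    {"fingers": 0, "x": 0, "y": 0, "z": 0, "ax": 0, "ay": 0, "az": 0},
  ],
  force=60,
)

```text
t: 14.6
eef_pos: [0.5789, 0.0354, 0.1193]
tool_rot: [-0.0, 0.711, 0.703, 0.0]
contact_force: [0.4, -1.5, 1.4]
gripper_width: 0.108
grasp_force: 59.2
```

jog_arm(
  rows=[
    {"fingers": 0, "x": 1, "y": 0, "z": 0.3, "ax": 0, "ay": 0, "az": 0},
    {"fingers": 0, "x": 1, "y": 0, "z": 0.2, "ax": 0, "ay": 0, "az": 0},
    {"fingers": 0, "x": 1, "y": 0, "z": 0, "ax": 0, "ay": 0, "az": 0},
    {"fingers": 0, "x": 1, "y": 0, "z": 0, "ax": 0, "ay": 0, "az": 0},
    {"fingers": 0, "x": 1, "y": 0, "z": 0, "ax": 0, "ay": 0, "az": 0},
    {"fingers": 0, "x": 1, "y": 0, "z": 0, "ax": 0, "ay": 0, "az": 0},
    {"fingers": 0, "x": 1, "y": 0, "z": 0, "ax": 0, "ay": 0, "az": 0},
    {"fingers": 0, "x": 0, "y": 0, "z": 0, "ax": 0, "ay": 0, "az": 0},
  ],
  force=60,
)

```text
t: 15.4
eef_pos: [0.5794, 0.0422, 0.1192]
tool_rot: [0.0, 0.711, 0.703, 0.0]
contact_force: [-0.5, -1.5, 5.5]
gripper_width: 0.108
grasp_force: 59.7
```

jog_arm(
  rows=[
    {"fingers": 0, "x": 1, "y": 0, "z": 0, "ax": 0, "ay": 0, "az": 0},
    {"fingers": 0, "x": 1, "y": 0, "z": 0, "ax": 0, "ay": 0, "az": 0},
    {"fingers": 0, "x": 1, "y": 0, "z": 0, "ax": 0, "ay": 0, "az": 0},
    {"fingers": 0, "x": 1, "y": 0, "z": 0, "ax": 0, "ay": 0, "az": 0},
    {"fingers": 0, "x": 0.5, "y": 0, "z": 0, "ax": 0, "ay": 0, "az": 0},
    {"fingers": 0, "x": 0.5, "y": 0, "z": 0, "ax": 0, "ay": 0, "az": 0},
    {"fingers": 0, "x": 0.5, "y": 0, "z": 0, "ax": 0, "ay": 0, "az": 0},
    {"fingers": 0, "x": 0.5, "y": 0, "z": 0, "ax": 0, "ay": 0, "az": 0},
  ],
  force=60,
)

```text
t: 16.2
eef_pos: [0.5795, 0.0479, 0.1191]
tool_rot: [0.0, 0.711, 0.703, 0.0]
contact_force: [-0.1, -3.0, 5.5]
gripper_width: 0.11
grasp_force: 59.7
```

jog_arm(
  rows=[
    {"fingers": 0, "x": 0.5, "y": 0, "z": 0, "ax": 0, "ay": 0, "az": 0},
    {"fingers": 0, "x": 0.5, "y": 0, "z": 0, "ax": 0, "ay": 0, "az": 0},
    {"fingers": 0, "x": 0.5, "y": 0, "z": 0, "ax": 0, "ay": 0, "az": 0},
    {"fingers": 0, "x": 0.5, "y": 0, "z": 0, "ax": 0, "ay": 0, "az": 0},
    {"fingers": 0, "x": 0.5, "y": 0, "z": 0, "ax": 0, "ay": 0, "az": 0},
    {"fingers": 0, "x": 0.5, "y": 0, "z": 0, "ax": 0, "ay": 0, "az": 0},
    {"fingers": 0, "x": 0.3, "y": 0, "z": 0, "ax": 0, "ay": 0, "az": 0},
    {"fingers": 0, "x": 0.2, "y": 0, "z": 0, "ax": 0, "ay": 0, "az": 0},
  ],
  force=60,
)

```text
t: 17.0
eef_pos: [0.5796, 0.0514, 0.1191]
tool_rot: [0.0, 0.711, 0.703, 0.0]
contact_force: [0.6, -1.5, 5.2]
gripper_width: 0.109
grasp_force: 59.7
```

jog_arm(
  rows=[
    {"fingers": 0, "x": 0.3, "y": -0.2, "z": 0, "ax": 0, "ay": 0, "az": 0},
    {"fingers": 0, "x": 0.3, "y": 0, "z": 0, "ax": 0, "ay": 0, "az": 0},
    {"fingers": 0, "x": 0.3, "y": 0, "z": 0, "ax": 0, "ay": 0, "az": 0},
    {"fingers": 0, "x": 0.3, "y": 0, "z": 0, "ax": 0, "ay": 0, "az": 0},
    {"fingers": 0, "x": 0.3, "y": 0, "z": 0, "ax": 0, "ay": 0, "az": 0},
    {"fingers": 0, "x": 0.3, "y": 0, "z": 0, "ax": 0, "ay": 0, "az": 0},
    {"fingers": 0, "x": 0.2, "y": 0, "z": 0, "ax": 0, "ay": 0, "az": 0},
    {"fingers": 0, "x": 0, "y": 0, "z": 0, "ax": 0, "ay": 0, "az": 0},
  ],
  force=60,
)

```text
t: 17.8
eef_pos: [0.5794, 0.0535, 0.1191]
tool_rot: [0.0, 0.711, 0.703, 0.0]
contact_force: [0.4, -2.2, 5.2]
gripper_width: 0.109
grasp_force: 59.7
```

jog_arm(
  rows=[
    {"fingers": 0, "x": 0.3, "y": 0, "z": 0, "ax": 0, "ay": 0, "az": 0},
    {"fingers": 0, "x": 0.3, "y": 0, "z": 0, "ax": 0, "ay": 0, "az": 0},
    {"fingers": 0, "x": 0.3, "y": 0, "z": 0, "ax": 0, "ay": 0, "az": 0},
    {"fingers": 0, "x": 0.3, "y": 0, "z": 0, "ax": 0, "ay": 0, "az": 0},
    {"fingers": 0, "x": 0.3, "y": 0, "z": 0, "ax": 0, "ay": 0, "az": 0},
    {"fingers": 0, "x": 0.3, "y": 0, "z": 0, "ax": 0, "ay": 0, "az": 0},
    {"fingers": 0, "x": 0.2, "y": 0, "z": 0, "ax": 0, "ay": 0, "az": 0},
    {"fingers": 0, "x": 0, "y": 0, "z": 0, "ax": 0, "ay": 0, "az": 0},
  ],
  force=60,
)

```text
t: 18.6
eef_pos: [0.5793, 0.0543, 0.1191]
tool_rot: [0.001, 0.711, 0.703, -0.0]
contact_force: [-0.8, -4.3, 7.0]
gripper_width: 0.109
grasp_force: 59.9
```

jog_arm(
  rows=[
    {"fingers": 0, "x": 0.3, "y": 0, "z": 0, "ax": 0, "ay": 0, "az": 0},
    {"fingers": 0, "x": 0.3, "y": 0, "z": 0, "ax": 0, "ay": 0, "az": 0},
    {"fingers": 0, "x": 0.3, "y": 0, "z": 0, "ax": 0, "ay": 0, "az": 0},
    {"fingers": 0, "x": 0.3, "y": 0, "z": 0, "ax": 0, "ay": 0, "az": 0},
    {"fingers": 0, "x": 0.3, "y": 0, "z": 0, "ax": 0, "ay": 0, "az": 0},
    {"fingers": 0, "x": 0, "y": 0, "z": 0, "ax": 0, "ay": 0, "az": 0},
    {"fingers": 0, "x": 0, "y": 0, "z": 0, "ax": 0, "ay": 0, "az": 0},
    {"fingers": 0, "x": 0, "y": 0, "z": 0, "ax": 0, "ay": 0, "az": 0},
  ],
  force=60,
)

```text
t: 19.4
eef_pos: [0.5793, 0.0546, 0.1191]
tool_rot: [0.001, 0.712, 0.702, -0.001]
contact_force: [-0.7, -6.7, 7.4]
gripper_width: 0.107
grasp_force: 60.0
```

jog_arm(
  rows=[
    {"fingers": 0, "x": 0.3, "y": 0, "z": -0.2, "ax": 0, "ay": 0, "az": 0},
    {"fingers": 0, "x": 0.3, "y": 0, "z": -0.2, "ax": 0, "ay": 0, "az": 0},
    {"fingers": 0, "x": 0.3, "y": 0, "z": 0, "ax": 0, "ay": 0, "az": 0},
    {"fingers": 0, "x": 0.3, "y": 0, "z": 0, "ax": 0, "ay": 0, "az": 0},
    {"fingers": 0, "x": 0.3, "y": 0, "z": 0, "ax": 0, "ay": 0, "az": 0},
    {"fingers": 0, "x": 0, "y": 0, "z": 0, "ax": 0, "ay": 0, "az": 0},
    {"fingers": 0, "x": 0, "y": 0, "z": 0, "ax": 0, "ay": 0, "az": 0},
    {"fingers": 0, "x": 0, "y": 0, "z": 0, "ax": 0, "ay": 0, "az": 0},
  ],
  force=60,
)

```text
t: 20.2
eef_pos: [0.5793, 0.0557, 0.1192]
tool_rot: [0.001, 0.712, 0.702, -0.001]
contact_force: [-0.4, -8.2, 5.3]
gripper_width: 0.106
grasp_force: 59.6
```

jog_arm(
  rows=[
    {"fingers": 0, "x": 0.3, "y": 0, "z": 0, "ax": 0, "ay": 0, "az": 0},
    {"fingers": 0, "x": 0.3, "y": 0, "z": 0, "ax": 0, "ay": 0, "az": 0},
    {"fingers": 0, "x": 0.3, "y": 0, "z": 0, "ax": 0, "ay": 0, "az": 0},
    {"fingers": 0, "x": 0.3, "y": 0, "z": 0, "ax": 0, "ay": 0, "az": 0},
    {"fingers": 0, "x": 0.3, "y": 0, "z": 0, "ax": 0, "ay": 0, "az": 0},
    {"fingers": 0, "x": 0, "y": 0, "z": 0, "ax": 0, "ay": 0, "az": 0},
    {"fingers": 0, "x": 0, "y": 0, "z": 0, "ax": 0, "ay": 0, "az": 0},
    {"fingers": 0, "x": 0, "y": 0, "z": 0, "ax": 0, "ay": 0, "az": 0},
  ],
  force=60,
)

```text
t: 21.0
eef_pos: [0.5793, 0.0567, 0.1192]
tool_rot: [0.001, 0.712, 0.702, -0.001]
contact_force: [-0.0, -8.2, 6.7]
gripper_width: 0.108
grasp_force: 59.8
```

jog_arm(
  rows=[
    {"fingers": 0, "x": 0.3, "y": 0, "z": -0.2, "ax": 0, "ay": 0, "az": 0},
    {"fingers": 0, "x": 0.3, "y": 0, "z": 0, "ax": 0, "ay": 0, "az": 0},
    {"fingers": 0, "x": 0.3, "y": 0, "z": 0, "ax": 0, "ay": 0, "az": 0},
    {"fingers": 0, "x": 0.3, "y": 0, "z": 0, "ax": 0, "ay": 0, "az": 0},
    {"fingers": 0, "x": 0, "y": 0, "z": 0, "ax": 0, "ay": 0, "az": 0},
    {"fingers": 0, "x": 0, "y": 0, "z": 0, "ax": 0, "ay": 0, "az": 0},
    {"fingers": 0, "x": 0, "y": 0, "z": 0, "ax": 0, "ay": 0, "az": 0},
    {"fingers": 0, "x": 0, "y": 0, "z": 0, "ax": 0, "ay": 0, "az": 0},
  ],
  force=60,
)

```text
t: 21.8
eef_pos: [0.5792, 0.0576, 0.1192]
tool_rot: [0.001, 0.712, 0.702, -0.002]
contact_force: [1.1, -8.6, 5.4]
gripper_width: 0.108
grasp_force: 59.7
```

Run:
```python
from h import *
snap('wrist','w3');a=cv2.imread('pics/w3.png')
f=lambda p:np.array(proj('w3',p)).round(0)
print(f([.625,.033,.110]),f([.58,.087,.11]),bot.get_obs()['contact_force'])
c=a[80:260,280:420];cv2.imwrite('pics/w3c.png',cv2.resize(c,None,fx=3.3,fy=3.3,interpolation=cv2.INTER_CUBIC))
```

```text
[344. 287.] [256. 189.] [-0.01283194 -8.77493693  5.62445395]
```

View pics/w3c.png

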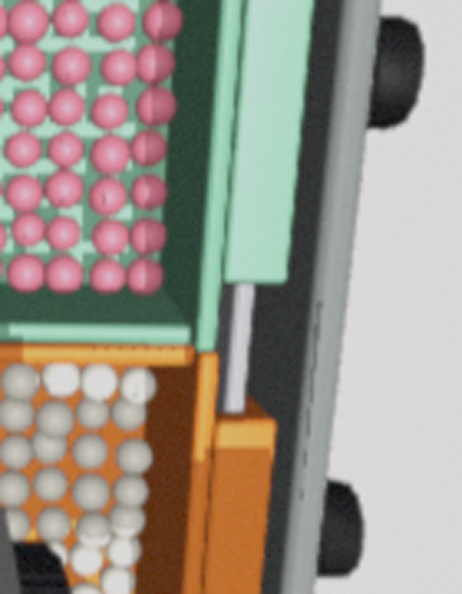

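The trays now touch at about (110,343), and the tab is well down over the rail. I'll push a little more, then check for brass pixels near the catch.

jog_arm(
  rows=[
    {"fingers": 0, "x": 0.3, "y": 0, "z": 0, "ax": 0, "ay": 0, "az": 0},
    {"fingers": 0, "x": 0.3, "y": 0, "z": 0, "ax": 0, "ay": 0, "az": 0},
    {"fingers": 0, "x": 0.3, "y": 0, "z": 0, "ax": 0, "ay": 0, "az": 0},
    {"fingers": 0, "x": 0.3, "y": 0, "z": 0, "ax": 0, "ay": 0, "az": 0},
    {"fingers": 0, "x": 0, "y": 0, "z": 0, "ax": 0, "ay": 0, "az": 0},
    {"fingers": 0, "x": 0, "y": 0, "z": 0, "ax": 0, "ay": 0, "az": 0},
    {"fingers": 0, "x": 0, "y": 0, "z": 0, "ax": 0, "ay": 0, "az": 0},
    {"fingers": 0, "x": 0, "y": 0, "z": 0, "ax": 0, "ay": 0, "az": 0},
  ],
  force=60,
)

```text
t: 22.65
eef_pos: [0.5793, 0.0585, 0.1193]
tool_rot: [0.001, 0.712, 0.702, -0.002]
contact_force: [0.1, -8.9, 5.8]
gripper_width: 0.103
grasp_force: 59.7
```

Run:
```python
from h import *
snap('wrist','w4');snap('scene','s4');snap('top','t4')
for f in('w2','w3','w4'):
  h=cv2.cvtColor(cv2.imread(f'pics/{f}.png'),cv2.COLOR_BGR2HSV)
  m=cv2.inRange(h,(21,120,90),(32,255,255)); n,l,s,c=cv2.connectedComponentsWithStats(m)
  print(f,[(s[i,:5].tolist()) for i in range(1,n) if s[i,4]>3 and s[i,0]>280])
for f in('w4','s4','t4'): print(f,np.round(proj(f,[.625,.030,.112])))
w=cv2.imread('pics/w4.png')[230:340,290:410];s=cv2.imread('pics/s4.png');t=cv2.imread('pics/t4.png')
r=lambda c:cv2.resize(c,(400,300),interpolation=cv2.INTER_CUBIC)
p=np.round(proj('s4',[.625,.045,.112])).astype(int);q=np.round(proj('t4',[.625,.045,.112])).astype(int)
cv2.imwrite('pics/m4.png',np.vstack([np.hstack([r(w),r(s[p[1]-30:p[1]+30,p[0]-40:p[0]+40])]),np.hstack([r(t[q[1]-30:q[1]+30,q[0]-40:q[0]+40]),r(s)])]))
```

```text
w2 [[345, 177, 6, 8, 29]]
w3 [[313, 25, 16, 7, 91]]
w4 [[313, 27, 16, 5, 63]]
w4 [345. 296.]
s4 [241. 154.]
t4 [218. 153.]
```

jog_arm(
  rows=[
    {"fingers": 0, "x": -0.5, "y": 0, "z": 0, "ax": 0, "ay": 0, "az": 0},
    {"fingers": 0, "x": -0.5, "y": 0, "z": 0, "ax": 0, "ay": 0, "az": 0},
    {"fingers": 0, "x": -0.5, "y": 0, "z": 0, "ax": 0, "ay": 0, "az": 0},
    {"fingers": 0, "x": -0.5, "y": 0, "z": 0, "ax": 0, "ay": 0, "az": 0},
    {"fingers": 0, "x": -0.5, "y": 0, "z": 0, "ax": 0, "ay": 0, "az": 0},
    {"fingers": 0, "x": 0, "y": 0, "z": 0, "ax": 0, "ay": 0, "az": 0},
    {"fingers": 0, "x": 0, "y": 0, "z": 0, "ax": 0, "ay": 0, "az": 0},
    {"fingers": 0, "x": 0, "y": 0, "z": 0, "ax": 0, "ay": 0, "az": 0},
  ],
  force=60,
)

```text
t: 23.6
eef_pos: [0.5792, 0.058, 0.1192]
tool_rot: [0.001, 0.712, 0.702, -0.001]
contact_force: [-0.3, -5.4, 3.7]
gripper_width: 0.108
grasp_force: 59.4
```

View pics/m4.png

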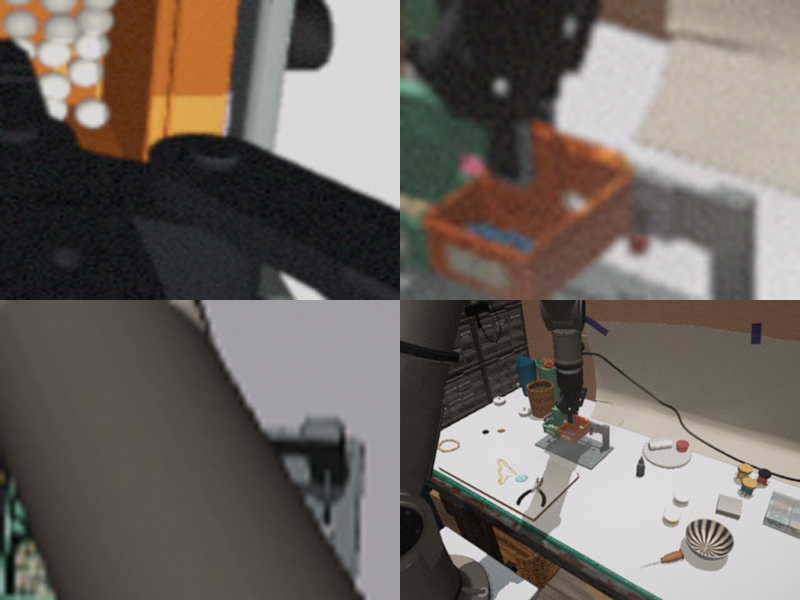

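The arm hides the catch in every view, so I'll go on testing by feel.

jog_arm(
  rows=[
    {"fingers": 0, "x": -0.5, "y": 0, "z": 0, "ax": 0, "ay": 0, "az": 0},
    {"fingers": 0, "x": -0.5, "y": 0, "z": 0, "ax": 0, "ay": 0, "az": 0},
    {"fingers": 0, "x": -0.5, "y": 0, "z": 0, "ax": 0, "ay": 0, "az": 0},
    {"fingers": 0, "x": -0.5, "y": 0, "z": 0, "ax": 0, "ay": 0, "az": 0},
    {"fingers": 0, "x": 0, "y": 0, "z": 0, "ax": 0, "ay": 0, "az": 0},
    {"fingers": 0, "x": 0, "y": 0, "z": 0, "ax": 0, "ay": 0, "az": 0},
    {"fingers": 0, "x": 0, "y": 0, "z": 0, "ax": 0, "ay": 0, "az": 0},
    {"fingers": 0, "x": 0, "y": 0, "z": 0, "ax": 0, "ay": 0, "az": 0},
  ],
  force=60,
)

```text
t: 24.4
eef_pos: [0.579, 0.0572, 0.1192]
tool_rot: [0.0, 0.711, 0.703, -0.0]
contact_force: [1.6, -5.4, 2.0]
gripper_width: 0.108
grasp_force: 59.3
```

jog_arm(
  rows=[
    {"fingers": 0, "x": -0.5, "y": 0, "z": 0.2, "ax": 0, "ay": 0, "az": 0},
    {"fingers": 0, "x": -0.5, "y": 0, "z": 0, "ax": 0, "ay": 0, "az": 0},
    {"fingers": 0, "x": -0.5, "y": 0, "z": 0, "ax": 0, "ay": 0, "az": 0},
    {"fingers": 0, "x": 0, "y": 0, "z": 0, "ax": 0, "ay": 0, "az": 0},
    {"fingers": 0, "x": 0, "y": 0, "z": 0, "ax": 0, "ay": 0, "az": 0},
    {"fingers": 0, "x": 0, "y": 0, "z": 0, "ax": 0, "ay": 0, "az": 0},
    {"fingers": 0, "x": 0, "y": 0, "z": 0, "ax": 0, "ay": 0, "az": 0},
    {"fingers": 0, "x": 0, "y": 0, "z": 0, "ax": 0, "ay": 0, "az": 0},
  ],
  force=60,
)

```text
t: 25.2
eef_pos: [0.579, 0.0568, 0.1192]
tool_rot: [-0.0, 0.711, 0.703, 0.0]
contact_force: [0.5, -1.5, 2.5]
gripper_width: 0.111
grasp_force: 59.3
```

jog_arm(
  rows=[
    {"fingers": 0, "x": -0.5, "y": 0, "z": 0, "ax": 0, "ay": 0, "az": 0},
    {"fingers": 0, "x": -0.5, "y": 0, "z": 0, "ax": 0, "ay": 0, "az": 0},
    {"fingers": 0, "x": 0, "y": 0, "z": 0, "ax": 0, "ay": 0, "az": 0},
    {"fingers": 0, "x": 0, "y": 0, "z": 0, "ax": 0, "ay": 0, "az": 0},
    {"fingers": 0, "x": 0, "y": 0, "z": 0, "ax": 0, "ay": 0, "az": 0},
    {"fingers": 0, "x": 0, "y": 0, "z": 0, "ax": 0, "ay": 0, "az": 0},
    {"fingers": 0, "x": 0, "y": 0, "z": 0, "ax": 0, "ay": 0, "az": 0},
    {"fingers": 0, "x": 0, "y": 0, "z": 0, "ax": 0, "ay": 0, "az": 0},
  ],
  force=60,
)

```text
t: 26.0
eef_pos: [0.579, 0.0562, 0.1192]
tool_rot: [-0.0, 0.711, 0.703, 0.0]
contact_force: [1.5, 3.2, 1.4]
gripper_width: 0.108
grasp_force: 59.1
```

jog_arm(
  rows=[
    {"fingers": 0, "x": 0.5, "y": 0, "z": -0.3, "ax": 0, "ay": 0, "az": 0},
    {"fingers": 0, "x": 0.5, "y": 0, "z": -0.2, "ax": 0, "ay": 0, "az": 0},
    {"fingers": 0, "x": 0, "y": 0, "z": 0, "ax": 0, "ay": 0, "az": 0},
    {"fingers": 0, "x": 0, "y": 0, "z": 0, "ax": 0, "ay": 0, "az": 0},
    {"fingers": 14, "x": 0, "y": 0, "z": 0, "ax": 0, "ay": 0, "az": 0},
    {"fingers": 20, "x": 0, "y": 0, "z": 0, "ax": 0, "ay": 0, "az": 0},
    {"fingers": 30, "x": 0, "y": 0, "z": 0, "ax": 0, "ay": 0, "az": 0},
    {"fingers": 35, "x": 0, "y": 0, "z": 0, "ax": 0, "ay": 0, "az": 0},
  ],
  force=20,
)

```text
t: 26.8
eef_pos: [0.5788, 0.056, 0.1197]
tool_rot: [0.0, 0.711, 0.703, -0.0]
contact_force: [0.3, 0.7, 0.5]
gripper_width: 0.411
grasp_force: 0.0
```

jog_arm(
  rows=[
    {"fingers": 38, "x": 0, "y": 0, "z": 0, "ax": 0, "ay": 0, "az": 0},
    {"fingers": 38, "x": 0, "y": 0, "z": -5, "ax": 0, "ay": 0, "az": 0},
    {"fingers": 38, "x": 0, "y": 0, "z": -10, "ax": 0, "ay": 0, "az": 0},
    {"fingers": 38, "x": 0, "y": 0, "z": -15, "ax": 0, "ay": 0, "az": 0},
    {"fingers": 38, "x": 0, "y": 0, "z": -25, "ax": 0, "ay": 0, "az": 0},
    {"fingers": 38, "x": 0, "y": 0, "z": -25, "ax": 0, "ay": 0, "az": 0},
    {"fingers": 38, "x": -30, "y": 0, "z": -25, "ax": 0, "ay": 0, "az": 0},
    {"fingers": 38, "x": -40, "y": 0, "z": -15, "ax": 0, "ay": 0, "az": 0},
  ],
  force=20,
)

```text
t: 27.6
eef_pos: [0.5794, -0.0112, 0.2437]
tool_rot: [0.001, 0.709, 0.705, 0.002]
contact_force: [0.9, -0.3, -0.3]
gripper_width: 0.442
grasp_force: 0.0
```

jog_arm(
  rows=[
    {"fingers": 38, "x": -40, "y": 0, "z": 0, "ax": 0, "ay": 0, "az": 0},
    {"fingers": 38, "x": -40, "y": 0, "z": 0, "ax": 0, "ay": 0, "az": 0},
    {"fingers": 38, "x": -20, "y": 0, "z": 0, "ax": 0, "ay": 0, "az": 0},
    {"fingers": 38, "x": 0, "y": 0, "z": 0, "ax": 0, "ay": 0, "az": 0},
    {"fingers": 38, "x": 0, "y": 0, "z": 0, "ax": 0, "ay": 0, "az": 0},
    {"fingers": 38, "x": 0, "y": 0, "z": 0, "ax": 0, "ay": 0, "az": 0},
    {"fingers": 38, "x": 0, "y": 0, "z": 0, "ax": 0, "ay": 0, "az": 0},
    {"fingers": 38, "x": 0, "y": 0, "z": 0, "ax": 0, "ay": 0, "az": 0},
  ],
  force=20,
)

```text
t: 28.4
eef_pos: [0.5772, -0.1122, 0.2399]
tool_rot: [-0.0, 0.71, 0.704, 0.0]
contact_force: [0.8, 0.0, -0.2]
gripper_width: 0.447
grasp_force: 0.0
```

Run:
```python
from h import *
snap('wrist','w5');snap('scene','s5');print(np.round(bot.get_obs()['eef_pos'],3))
w=cv2.imread('pics/w5.png');s=cv2.imread('pics/s5.png')
for f in('w5','s5'): print(f,np.round(proj(f,[.625,.030,.112])))
p=np.round(proj('w5',[.615,.05,.112])).astype(int);q=np.round(proj('s5',[.6,.06,.11])).astype(int)
def crop(i,p,a,b): x=np.clip(p[0],a,512-a);y=np.clip(p[1],b,384-b);print(x-a,y-b);return i[y-b:y+b,x-a:x+a]
cv2.imwrite('pics/m5.png',np.hstack([cv2.resize(crop(w,p,80,100),(400,500),interpolation=cv2.INTER_CUBIC),cv2.resize(crop(s,q,60,75),(400,500),interpolation=cv2.INTER_CUBIC)]))
```

```text
[ 0.577 -0.113  0.24 ]
w5 [319.  -3.]
s5 [241. 154.]
227 0
166 81
```

View pics/m5.png

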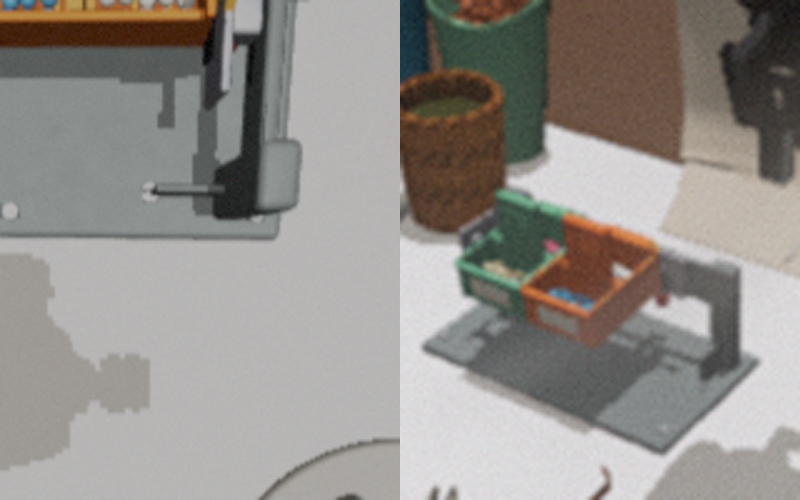

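The picture shows both trays hanging level and touching in the scene view. Brass shows right beside the orange tab at the wrist view's top edge. I'll move back a little so the catch can be measured numerically.

jog_arm(
  rows=[
    {"fingers": 38, "x": 25, "y": 0, "z": 0, "ax": 0, "ay": 0, "az": 0},
    {"fingers": 38, "x": 25, "y": 0, "z": 0, "ax": 0, "ay": 0, "az": 0},
    {"fingers": 38, "x": 20, "y": 0, "z": 0, "ax": 0, "ay": 0, "az": 0},
    {"fingers": 38, "x": 0, "y": 0, "z": 0, "ax": 0, "ay": 0, "az": 0},
    {"fingers": 38, "x": 0, "y": 0, "z": 0, "ax": 0, "ay": 0, "az": 0},
    {"fingers": 38, "x": 0, "y": 0, "z": 0, "ax": 0, "ay": 0, "az": 0},
    {"fingers": 38, "x": 0, "y": 0, "z": 0, "ax": 0, "ay": 0, "az": 0},
    {"fingers": 38, "x": 0, "y": 0, "z": 0, "ax": 0, "ay": 0, "az": 0},
  ],
  force=20,
)

```text
t: 29.3
eef_pos: [0.5779, -0.0445, 0.2396]
tool_rot: [0.0, 0.712, 0.703, -0.0]
contact_force: [0.2, 0.4, -1.1]
gripper_width: 0.446
grasp_force: 0.0
```

Run:
```python
from h import *
snap('wrist','w6');i=cv2.imread('pics/w6.png');h=cv2.cvtColor(i,cv2.COLOR_BGR2HSV)
u,v=np.round(proj('w6',[.6255,.033,.112])).astype(int);print(u,v)
m=cv2.inRange(h,(21,110,80),(33,255,255));n,l,s,c=cv2.connectedComponentsWithStats(m)
for k in range(1,n):
  x,y,w,hh,a=s[k]
  if a>8 and abs(x-u)<40: print('brass',s[k].tolist(),(1e3*at_z('w6',x+w/2,y,.113)).round(1),(1e3*at_z('w6',x+w/2,y+hh,.111)).round(1))
for y in range(v-24,v+24,2): print(y,(1e3*at_z('w6',u,y,.113))[1].round(1),[h[y,x].tolist() for x in(u-1,u+1,u+5)])
```

```text
316 89
brass [311, 28, 13, 59, 563] [625.2  76.4 113. ] [627.1  34.6 111. ]
brass [313, 88, 4, 9, 23] [624.9  33.8 113. ] [625.4  27.1 111. ]
65 50.6 [[23, 123, 186], [22, 120, 187], [21, 124, 185]]
67 49.2 [[23, 117, 189], [22, 121, 190], [21, 127, 183]]
69 47.7 [[23, 117, 188], [23, 121, 188], [20, 123, 183]]
71 46.3 [[23, 119, 187], [22, 118, 188], [20, 125, 185]]
73 44.8 [[23, 119, 187], [22, 118, 188], [19, 114, 184]]
75 43.4 [[23, 117, 188], [23, 118, 188], [17, 122, 182]]
77 41.9 [[23, 116, 189], [23, 116, 189], [18, 123, 184]]
79 40.4 [[23, 117, 186], [23, 117, 186], [17, 137, 181]]
81 39.0 [[23, 116, 187], [22, 116, 189], [15, 152, 169]]
83 37.5 [[23, 117, 188], [23, 115, 188], [15, 143, 164]]
85 36.0 [[23, 116, 187], [23, 119, 188], [13, 102, 178]]
87 34.5 [[20, 136, 188], [19, 135, 185], [11, 49, 178]]
89 33.1 [[29, 133, 188], [20, 103, 171], [10, 4, 185]]
91 31.6 [[26, 144, 170], [20, 81, 173], [30, 3, 186]]
93 30.1 [[20, 161, 168], [19, 41, 182], [10, 4, 189]]
95 28.6 [[20, 158, 168], [15, 8, 186], [0, 3, 187]]
97 27.1 [[20, 131, 170], [15, 8, 186], [0, 0, 187]]
99 25.6 [[12, 15, 171], [150, 1, 179], [150, 1, 179]]
101 24.0 [[110, 5, 166], [96, 9, 141], [90, 7, 111]]
103 22.5 [[120, 5, 163], [80, 10, 149], [90, 3, 76]]
105 21.0 [[110, 5, 159], [75, 10, 148], [0, 4, 71]]
107 19.5 [[105, 7, 150], [72, 8, 150], [98, 31, 65]]
109 17.9 [[105, 4, 141], [80, 10, 150], [70, 13, 57]]
111 16.4 [[83, 8, 135], [90, 9, 147], [70, 14, 53]]
```

```bash
python3 -c "
from station import bot
print(bot.hand_in())"
```

```text
the job is handed in; nothing more can be done
None
```

The orange tray hangs on the rail tight against the green one, with the catch up behind its tab (felt when I pulled back, and seen on camera). The highest readings were about 9 N sideways (between the trays) and about 10 N on the rack; the job was handed in at about 29 s and returned no verdict.

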